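# Let the long dowel out of the dowel dispenser

## Task

The small plywood dispenser on the table keeps one wooden dowel behind a gate in each of its two lanes, one long and one short. With a fingertip press down the knob of the rocking lever over the lane of the long dowel, so that its gate lifts and the dowel rolls down to the end stop, then let the lever come back up so that the gate is shut again. Do not touch the dowels yourself, keep the short one behind its gate, and leave the other things on the bench as they are.

Things in the scene. Friction and masses are not known exactly. Their poses are not given: they have to be found in the camera images.
- dispenser: Fixed two-lane plywood dispenser, 250 x 136 mm (x -135 to +115), 98 mm high, its knobs 107. Origin: on its underside, between the lanes. +x runs down the 12 degree lanes, away from the press knobs; z up. Lanes 56 mm wide, centred at y = +31.5 (left) and -31.5 mm (right). Each has a rocking lever on an axle at x -35, z 90 mm: knob at x -125, hanging metal gate at x +37. The lanes end below at a stop, inner face at about x +106 mm.
- knob_left (a point): Centre of the top face of the round dark wooden press knob (24 mm diameter, standing 12 mm above the flat steel arm) at the near end of the left lane's rocking lever; 107 mm above the table at rest. Pressed fully it goes down about 41 mm and 16 mm towards the dispenser's +x, tilting with the lever.
- knob_right (a point): The same point of the press knob of the right lane's lever.
- lever_left (a joint): Angle of the left lane's rocking lever: 0 at rest (gate shut), 0.45 rad fully pressed (gate up 36 mm). From about 0.25 rad a dowel can pass under the gate. A spring brings it back: about 2 N at the knob to start, about 4 N fully down.
- lever_right (a joint): The same for the right lane's lever.
- dowel_long_c (a point): Centre of the long wooden dowel: loose, 24 mm diameter, 49 mm long, lying across a lane (axis along the dispenser's y), uphill against the gate at the start. Which lane varies. Once let out it rests against the end stop, at about x = +97 mm of the dispenser, in a second or so.
- dowel_short_c (a point): Centre of the short wooden dowel: 24 mm diameter, 25 mm long, lying likewise in the other lane.
- masking_roll: Bystander: roll of masking tape lying flat, 96 mm diameter, 24 mm high. Origin: centre of its underside.
- sanding_block: Bystander: cork sanding block, 63 x 113 x 34 mm. Origin: centre of its underside.
- wax_tin: Bystander: round tin, 73 mm diameter, 26 mm high. Origin: centre of its underside.
- spring_clamp: Bystander: black spring clamp lying flat, 51 x 129 x 24 mm. Origin: centre of its underside.

How it is judged:
By the outcome, as a careful person would: the job done as asked, in the order asked, and still so for the second after the job is handed in, with the robot touching nothing.
It also fails if it takes over 40 s, if anything falls off the work surface, if the arm or the gripper's body presses on something with over 40 N, if the wrist force passes 120 N, or if a joint passes its speed limit or range.

## Robot

A 6-joint arm with a two-finger parallel gripper is mounted at the origin on a cart in front of the work surface, level with it; the furniture and walls round the work are solid. World frame = base frame: x ahead of the robot, y to its left, z up, the work surface at z = 0. Lengths are in m, angles in rad, forces in N, time in s.
With the tool pointing down it reaches from about 0.225 to 0.875 m from the base axis. Payload 3.4 kg.
Tool frame: the origin (TCP) lies at the very end of the fingers, on their centre line; the grasp point (between the pads) lies 19 mm behind it; z points along the fingers, y is the direction in which the jaws open and shut (so a half turn about z gives the same grasp; the last joint's range is limited). The gripper opens to 85 mm and grips with 20 to 120 N. Pads are 22 mm wide; open, the fingers measure 114 mm over their backs; the gripper's body (76 mm by 85 mm) begins 54 mm behind the grasp point. The pads swing forward as they close: fully open they stand 13 mm farther back than shut.
Start: joints at [-1.457, 0.276, 1.505, -0, 1.361, -0.121], TCP at [0.134, -0.559, 0.231] pointing down, gripper open.
Joint ranges: [-2.89, 2.89], [-0.75, 2.08], [0.22, 2.7], [-1.18, 4.32], [0.11, 2.71], [-2.7, 2.7]. Speed limits (rad/s): [2.57, 2.57, 3.14, 3.14, 3.14, 3.14].

## Interface

Orientations are given as a unit quaternion [w, x, y, z].
In Python, from rig import get_state, get_image, calibration, sign_off gives the robot as it stands. The module is installed in compiled form; this text tells all that it offers.
- The arm moves only by the tool drive_tool, never from a script. Its argument "targets" is one flat list of numbers, 7 for each row, row after row: the turn, a rotation vector about the tool's x, y, z in degrees, then the shift along the tool's x, y, z in mm, then the opening, from 0 (shut) to 1 (fully open). In form: [wx, wy, wz, tx, ty, tz, fingers, wx, wy, wz, tx, ty, tz, fingers, ...]. A call has 1 to 12 rows; each row shifts and turns the commanded pose from where the row before left it, along the tool's axes as they then stand; what a row does not reach is not made up. A row lasts 1/8 s, in which the tool goes at most 62.5 mm and 10.7 degrees, less where a joint would pass 70% of its speed; a pose out of reach is approached as far as the arm can. A call is refused whole if a number of a shift passes 62.5 or a number of a turn 10.7, either way. A call with a gripper value outside its range is refused whole. The fingers move at their own pace and stop on an object; "grip_force" is the grip in N (left out, the last holds). Time passes only in rows, so rows that do not move let the fingers close. It gives the time, the measured TCP pose, the force and the opening at its end, in the units of the state.
- get_state(): the state, without advancing time (a new reading comes with each control period).
- get_image(name): name is "side" or "top" or "wrist"; returns the picture (480x640x3 uint8, red, green, blue); there is no depth.
- calibration(name): a dict with "mtx" (3x3 intrinsics, pixels), "world_to_cam" (4x4, takes a point from world to camera coordinates); the wrist camera has in their place "hand_eye" (4x4, takes a point from camera to tool coordinates, whose origin is the TCP and whose axes are the flange's). Camera axes: x right, y down, z forward; pixel columns grow to the right and rows downward; lengths in m; the calibration is good to about 2 mm. A picture is of the moment at which its call begins: read the wrist's pose just before it. calibration takes no time and is no camera call.
- sign_off(): hands the job in, once; it reports no verdict.
The state is a dict: "clock": time; "qpos": joint angles; "qd": joint speeds; "effort": joint torques, N m; "position": TCP position; "ee_rot": TCP orientation; "contact_force": force on the tool from outside, world axes, zero at the start; "moment": the same for the moment, N m; "width": finger opening in m.
Only numpy, scipy, OpenCV 4.12 (cv2) and the standard library are available. Lean on these libraries where they do the work, as an engineer would, in place of code of your own. Each camera call takes 0.05 s, during which the arm holds its last target.

## Working session

There is one attempt and no reset: what is moved stays moved. The work goes in short steps, Python scripts to look and compute and a tool call to move; the robot and the scene stay as the last step left them, time stands still between calls to the robot, and variables do not carry over. Pictures are saved under pics/ and viewed, and the job is handed in when it is done.

Besides the shell and the picture viewer there is one more tool, called after ">>>" as name(argument=value, ...) on one line, values as JSON. drive_tool: Moves the arm, as the interface text tells. Its arguments: {"type":"object","properties":{"targets":{"type":"array"},"grip_force":{"type":"number"}},"required":["targets"]}

```bash
mkdir -p pics; python3 - <<'E'
from rig import *
import cv2
s=get_state();print(s)
for n in["side","top"]:
    im=get_image(n);cv2.imwrite(f"pics/{n}1.png",im[:,:,::-1])
    c=calibration(n);print(n,c)
print(calibration("wrist"))
E
```

```text
{'clock': 0.0, 'qpos': array([-1.45699008e+00,  2.76585095e-01,  1.50615182e+00, -1.04243657e-05,
        1.36068721e+00, -1.20955908e-01]), 'qd': array([ 0.00099052, -0.00048378,  0.00039538, -0.00016153,  0.00053569,
       -0.00041305]), 'effort': array([-3.27268419e-03, -4.16782701e+01, -2.45808578e+01, -7.97353914e-04,
        1.08479595e-02,  1.31179172e-05]), 'position': array([ 0.13370629, -0.55868839,  0.23043791]), 'ee_rot': array([-9.15750221e-04,  9.93118203e-01,  1.17112747e-01, -1.82292716e-06]), 'contact_force': array([ 0.30256489,  0.6315334 , -0.55189727]), 'moment': array([-0.02652494, -0.00433859, -0.0230548 ]), 'width': 0.08522514980810057}
side {'mtx': array([[579.58786193,   0.        , 322.65666555],
       [  0.        , 579.58786193, 234.18517589],
       [  0.        ,   0.        ,   1.        ]]), 'world_to_cam': array([[ 0.98740624, -0.15795477,  0.00889989, -0.52214255],
       [-0.12690182, -0.82437018, -0.55164276,  0.2243065 ],
       [ 0.09447141,  0.54356609, -0.83403301,  1.15958775],
       [ 0.        ,  0.        ,  0.        ,  1.        ]])}
t
[... 244 characters left out ...]
      [-0.99756403,  0.02232729, -0.06608709,  0.58933266],
       [ 0.06645785,  0.01629265, -0.9976562 ,  1.33662203],
       [ 0.        ,  0.        ,  0.        ,  1.        ]])}
{'mtx': array([[402.00679214,   0.        , 320.37846904],
       [  0.        , 402.00679214, 246.12851593],
       [  0.        ,   0.        ,   1.        ]]), 'hand_eye': array([[ 1.86871263e-04, -9.60998027e-01, -2.76555162e-01,
         6.94804986e-02],
       [ 9.99999943e-01,  2.57830964e-04, -2.20222956e-04,
        -2.24743006e-04],
       [ 2.82938310e-04, -2.76555105e-01,  9.60998020e-01,
        -1.41214597e-01],
       [ 0.00000000e+00,  0.00000000e+00,  0.00000000e+00,
         1.00000000e+00]])}
```

View pics/side1.png

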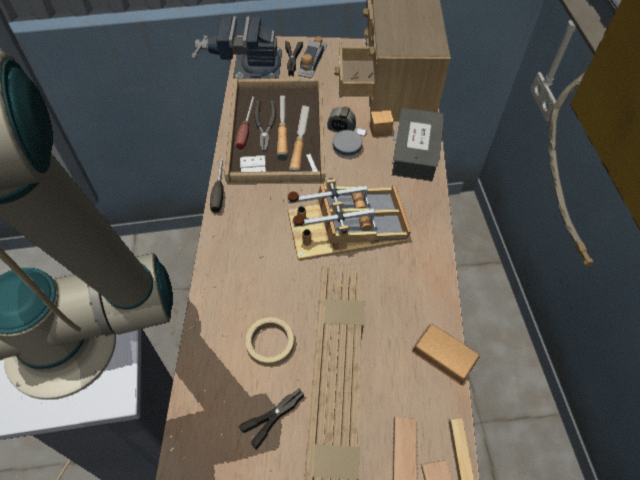

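View pics/top1.png

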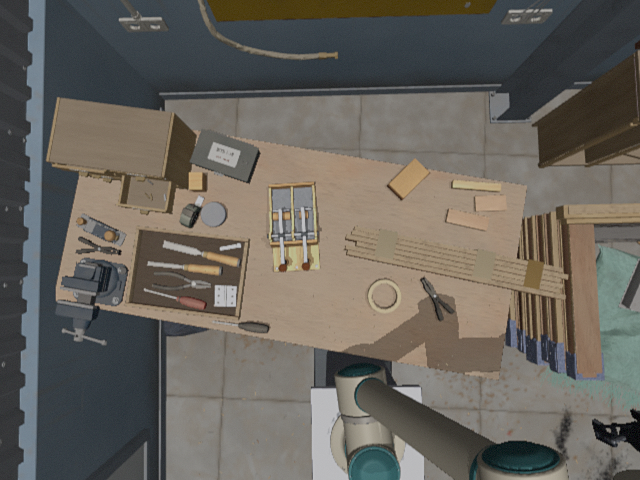

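The dispenser is at about (293,225) in the top view and (348,218) in the side view. Its knobs face the robot, near (283,267) and (306,267) in the top view. I'll zoom in on it.

```bash
python3 - <<'E'
import cv2
a=cv2.imread("pics/top1.png")[170:280,250:335];cv2.imwrite("pics/t1z.png",cv2.resize(a,None,fx=5.4,fy=5.4,interpolation=cv2.INTER_CUBIC))
a=cv2.imread("pics/side1.png")[170:265,280:420];cv2.imwrite("pics/s1z.png",cv2.resize(a,None,fx=5.5,fy=5.5,interpolation=cv2.INTER_CUBIC))
E
```

```text
(no output)
```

View pics/t1z.png

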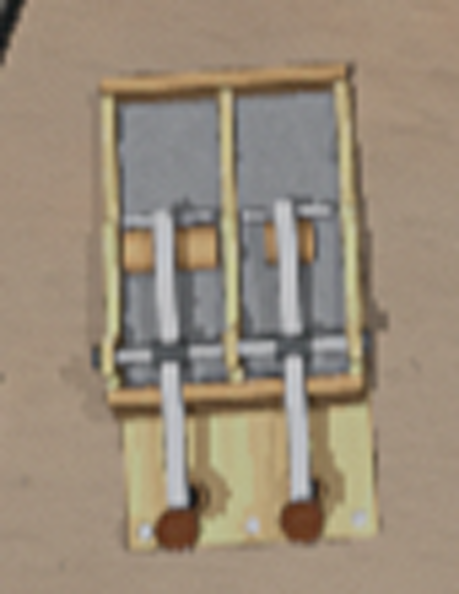

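View pics/s1z.png

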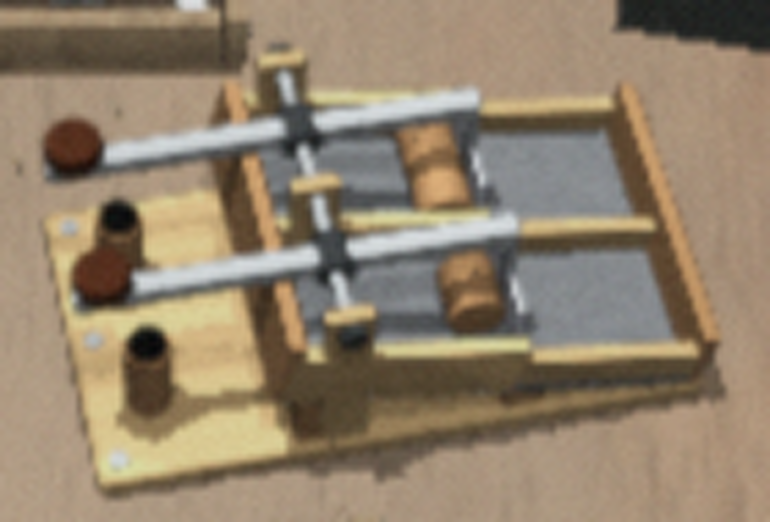

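The long dowel is in the left lane (top view left, side view far lane). The left knob is at about (282.7,267.0) in the top view and (293,195.8) in the side view. Next I'll triangulate both knobs.

```bash
cat > h.py <<'E'
from rig import *
import numpy as np, cv2
from scipy.spatial.transform import Rotation as R
def P(n):
    c=calibration(n);return c["mtx"]@c["world_to_cam"][:3]
def tri(t,s):
    X=cv2.triangulatePoints(P("top"),P("side"),np.array(t,float).reshape(2,1),np.array(s,float).reshape(2,1))[:,0];return X[:3]/X[3]
def ray(n,p,z):
    M=P(n);A=M[:,:2]; 
    H=np.c_[M[:,0],M[:,1],M[:,2]*z+M[:,3]];x=np.linalg.solve(H,[p[0],p[1],1]);return x[:2]/x[2]
def tool():
    s=get_state();q=s["ee_rot"];return s["position"],R.from_quat([q[1],q[2],q[3],q[0]])
E
python3 - <<'E'
from h import *
f=lambda o,k,p:np.array(o)+(np.array(p)+.5)/k-.5
for t,s in[((178,524),(73,141)),((303,518),(102,270))]:
    a=f((250,170),5.4,t);b=f((280,170),5.5,s);X=tri(a,b);print(a,b,X)
    print(ray("top",a,.107),ray("side",b,.107))
    Y=P("top")@np.r_[X,1];print(Y[:2]/Y[2])
p,r=tool();print(p,r.as_matrix())
# far frame corners for yaw
for t in[(108,83),(345,72),(113,400),(360,388)]: print(ray("top",f((250,170),5.4,t),.06))
E
```

```text
[282.55555556 266.62962963] [292.86363636 195.22727273] [0.5004249  0.2224934  0.10974317]
[0.50250855 0.22256918] [0.4992497  0.22471788]
[282.49573686 267.40151389]
[305.7037037  265.51851852] [298.13636364 218.68181818] [0.50278131 0.15959386 0.11078294]
[0.50418381 0.15963879] [0.50213219 0.16232875]
[305.66143786 266.03664228]
[ 0.13370813 -0.55875513  0.23052555] [[ 9.72563245e-01  2.32638560e-01 -1.88398639e-04]
 [ 2.32638557e-01 -9.72561922e-01  1.61524571e-03]
 [ 1.92539093e-04 -1.61475739e-03 -9.99998678e-01]]
[0.73548662 0.26052888]
[0.73829629 0.13532126]
[0.56798852 0.26025032]
[0.57141363 0.13085304]
```

>>> drive_tool(targets=[0, 0, 0, 36, -45, 0, 0, 0, 0, 0, 36, -45, 0, 0, 0, 0, 0, 36, -45, 0, 0, 0, 0, 0, 36, -45, 0, 0, 0, 0, 0, 36, -45, 0, 0, 0, 0, 0, 36, -45, 0, 0, 0, 0, 0, 36, -45, 0, 0, 0, 0, 0, 36, -45, 0, 0, 0, 0, 0, 36, -45, 0, 0, 0, 0, 0, 36, -45, 0, 0, 0, 0, 0, 36, -45, 0, 0, 0, 0, 0, 36, -45, 0, 0], grip_force=30)

```text
clock: 1.6
position: [0.4286, 0.0683, 0.2312]
ee_rot: [0.0, 0.993, 0.117, 0.0]
contact_force: [0.8, -0.4, -0.9]
width: -0.0002
```

```bash
python3 - <<'E'
from h import *
p,r=tool();im=get_image("wrist");np.savez("w1.npz",p=p,m=r.as_matrix());cv2.imwrite("pics/w1.png",im[:,:,::-1])
print(p,get_state()["qpos"],get_state()["clock"])
E
```

```text
[0.42861457 0.06833446 0.23117158] [0.00669866 0.06455758 1.77357441 0.00782078 1.29972107 1.33637924] 1.65
```

>>> drive_tool(targets=[0, 0, 0, 32, -44, 0, 0, 0, 0, 0, 32, -44, 0, 0, 0, 0, 0, 31, -45, 20, 0, 0, 0, 0, 0, 0, 0, 0])

```text
clock: 2.15
position: [0.4895, 0.2204, 0.2089]
ee_rot: [-0.0, 0.993, 0.119, -0.002]
contact_force: [-0.5, -0.8, -0.9]
width: 0.0001
```

```bash
python3 - <<'E'
from h import *
p,r=tool();im=get_image("wrist");np.savez("w2.npz",p=p,m=r.as_matrix());cv2.imwrite("pics/w2.png",im[:,:,::-1])
print(p,get_state()["qpos"],get_state()["clock"])
E
```

```text
[0.48954875 0.22039702 0.20891111] [ 2.90732120e-01  2.32338157e-01  1.62096923e+00 -4.25310573e-04
  1.29191037e+00  1.62406226e+00] 2.2
```

View pics/w1.png

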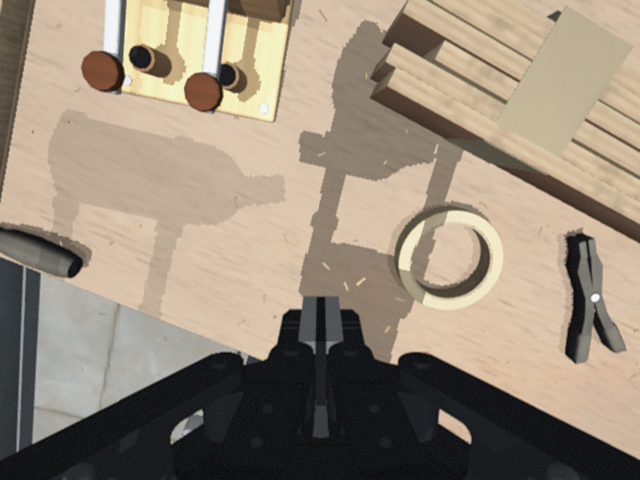

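View pics/w2.png

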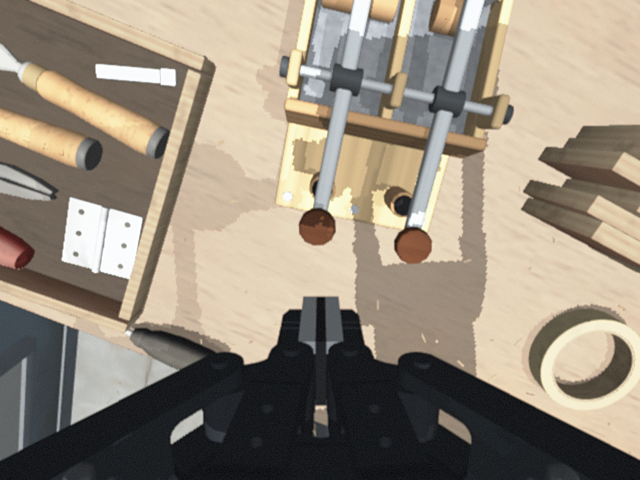

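In w1 the left knob's top is at (102,70) and the right one's at (203,91). In w2 they are at (317,226) and (412,244). The right lever covers the short dowel's lane, and the long dowel (about 360,8) is under the left lever.

```bash
python3 - <<'E'
from h import *
c=calibration("wrist");H=c["hand_eye"]
def PP(f):
    d=np.load(f);T=np.eye(4);T[:3,:3]=d["m"];T[:3,3]=d["p"];return c["mtx"]@np.linalg.inv(T@H)[:3],d
A,_=PP("w1.npz");B,d=PP("w2.npz")
for a,b in[((102,70),(317,225.)),((203,91),(412,244.))]:
    X=cv2.triangulatePoints(A,B,np.array(a,float).reshape(2,1),np.array(b,float).reshape(2,1))[:,0];X=X[:3]/X[3];Y=B@np.r_[X,1];print(X,Y[:2]/Y[2])
    M=B;Hh=np.c_[M[:,0],M[:,1],M[:,2]*.107+M[:,3]];x=np.linalg.solve(Hh,[*b,1]);print("z107",x[:2]/x[2])
t=B@np.r_[d["p"],1];print("tip px",t[:2]/t[2])
X=np.array([.501,.2225,.107]);print(d["m"].T@(X-d["p"])*1000, d["m"].T@np.array([1,.036,0]))
E
```

```text
[0.49978386 0.22560856 0.10090834] [316.79413289 225.28033588]
z107 [0.50140021 0.22580714]
[0.50211331 0.1628433  0.0999363 ] [412.04003085 243.94620577]
z107 [0.50363973 0.1649554 ]
tip px [321.04351661 318.0677634 ]
[ 11.98936842   0.7368139  101.8682444 ] [ 0.98012116  0.20160636 -0.00365791]
```

>>> drive_tool(targets=[0, 0, 0, 13, -1, 20, 0, 0, 0, 0, 0, 0, 40, 0, 0, 0, 0, 0, 0, 30, 0, 0, 0, 0, 0, 0, 0, 0])

```text
clock: 2.7
position: [0.5, 0.2198, 0.1196]
ee_rot: [0.001, 0.993, 0.116, -0.003]
contact_force: [0.5, -0.0, 0.4]
width: 0.0002
```

```bash
python3 - <<'E'
from h import *
p,r=tool();print(p)
cv2.imwrite("pics/w3.png",get_image("wrist")[:,:,::-1])
s=get_image("side")[150:270,260:420,::-1];cv2.imwrite("pics/s3.png",cv2.resize(s,None,fx=5,fy=5,interpolation=cv2.INTER_CUBIC))
E
```

```text
[0.49997777 0.21982605 0.11961914]
```

View pics/w3.png

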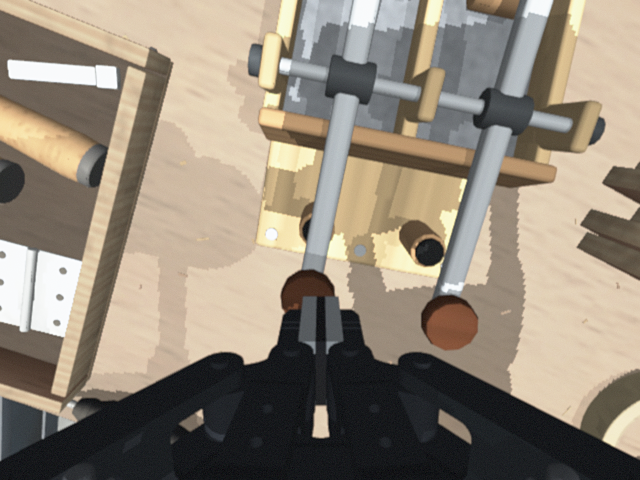

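View pics/s3.png

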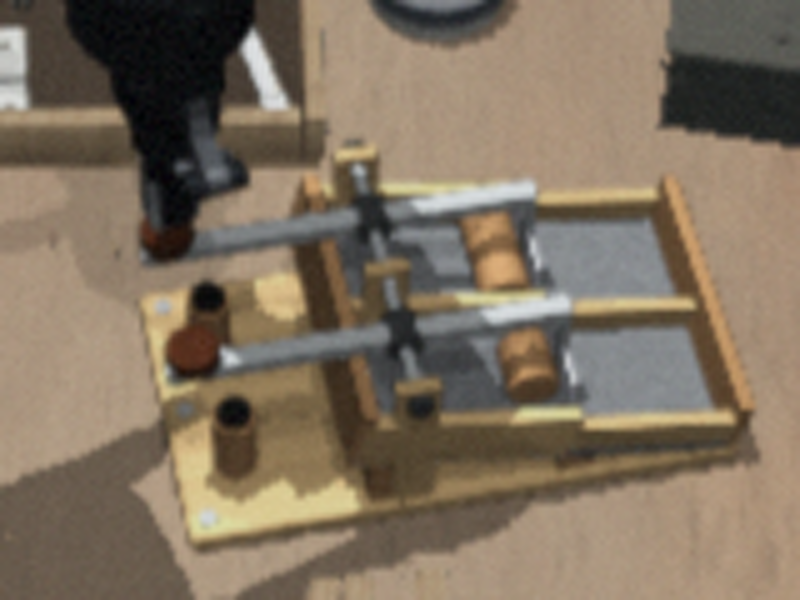

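>>> drive_tool(targets=[0, 0, 0, 3, -5, 6, 0, 0, 0, 0, 0, 0, 0, 0, 0, 0, 0, 1, 0, 7, 0, 0, 0, 0, 2, 0, 8, 0, 0, 0, 0, 3, 1, 8, 0, 0, 0, 0, 4, 1, 8, 0, 0, 0, 0, 4, 1, 6, 0, 0, 0, 0, 0, 0, 0, 0])

```text
clock: 3.8
position: [0.52, 0.2279, 0.0781]
ee_rot: [-0.0, 0.993, 0.117, 0.001]
contact_force: [0.8, -0.1, 2.9]
width: -0.0
```

```bash
python3 - <<'E'
from h import *
p,r=tool();print(p,get_state()["contact_force"])
s=get_image("side")[150:270,260:420,::-1];cv2.imwrite("pics/s4.png",cv2.resize(s,None,fx=5,fy=5,interpolation=cv2.INTER_CUBIC))
E
```

```text
[0.51999893 0.2279216  0.07808499] [ 0.78878973 -0.10963479  2.9404748 ]
```

View pics/s4.png

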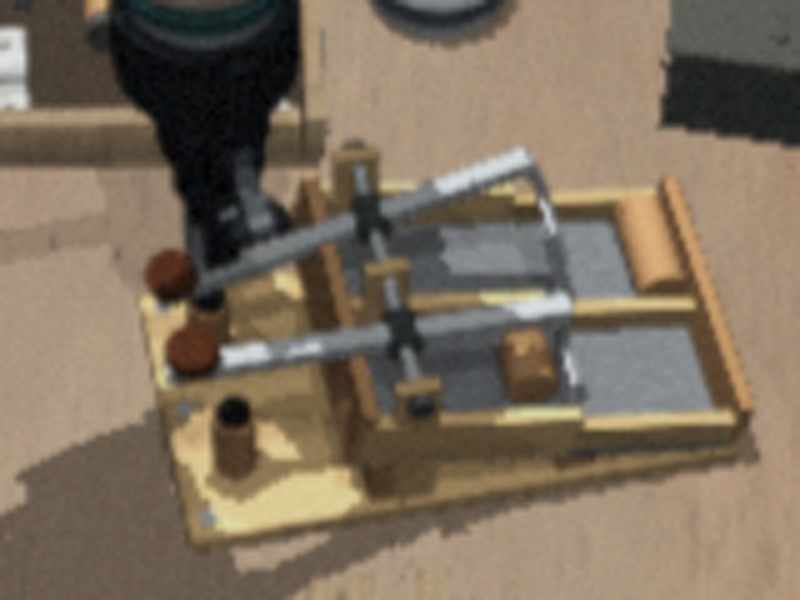

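The long dowel is at the end stop (zoomed pixel about 650,240), and the short one is still behind its shut gate (528,362). I'll raise the finger and let the lever come up.

>>> drive_tool(targets=[0, 0, 0, 0, 0, -6, 0, 0, 0, 0, -1, 0, -7, 0, 0, 0, 0, -1, 0, -8, 0, 0, 0, 0, -1, 0, -8, 0, 0, 0, 0, 0, 0, -10, 0, 0, 0, 0, 0, 0, -30, 0, 0, 0, 0, 0, 0, -40, 0, 0, 0, 0, -30, 0, -40, 0, 0, 0, 0, -40, 0, -20, 0, 0, 0, 0, 0, 0, 0, 0, 0, 0, 0, 0, 0, 0, 0])

```text
clock: 5.22
position: [0.4467, 0.2107, 0.2471]
ee_rot: [0.0, 0.993, 0.117, -0.0]
contact_force: [0.6, 1.3, -0.2]
width: -0.0001
```

```bash
python3 - <<'E'
from h import *
p,r=tool();print(p,get_state()["contact_force"])
i=get_image("side")[:,:,::-1];cv2.imwrite("pics/s5f.png",i);s=i[150:270,260:420];cv2.imwrite("pics/s5.png",cv2.resize(s,None,fx=5,fy=5,interpolation=cv2.INTER_CUBIC))
cv2.imwrite("pics/w5.png",get_image("wrist")[:,:,::-1])
E
```

```text
[0.44674058 0.2106947  0.2470726 ] [ 0.62639672  1.30131109 -0.16398662]
```

View pics/s5.png

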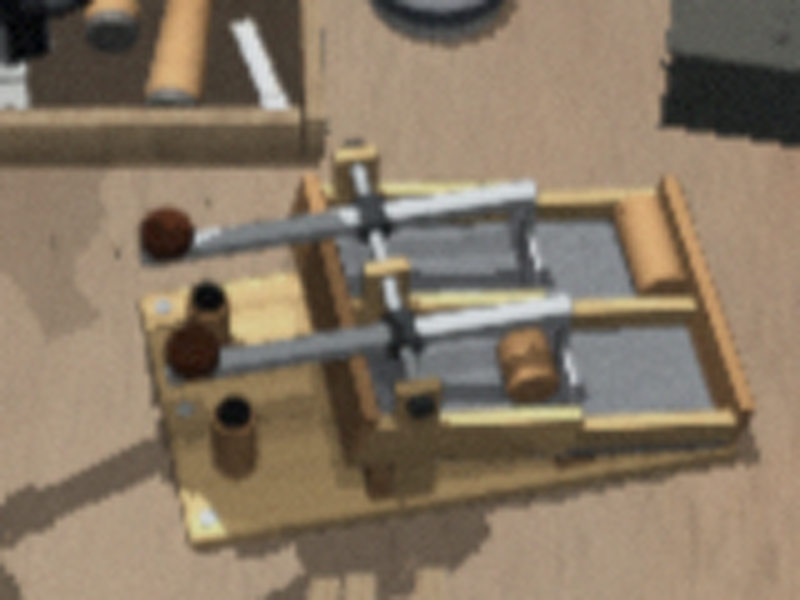

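View pics/w5.png

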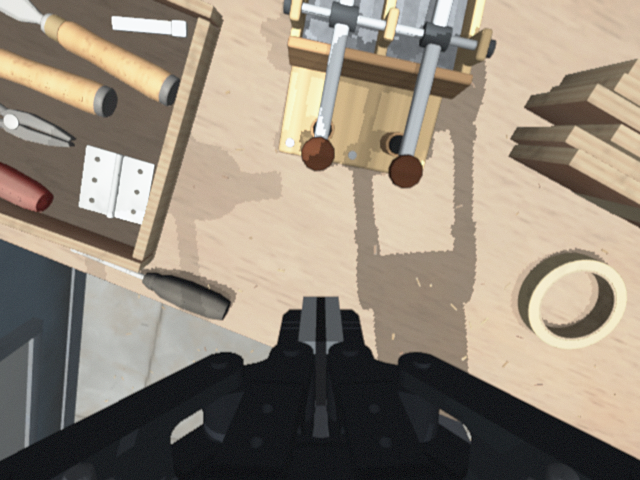

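View pics/s5f.png

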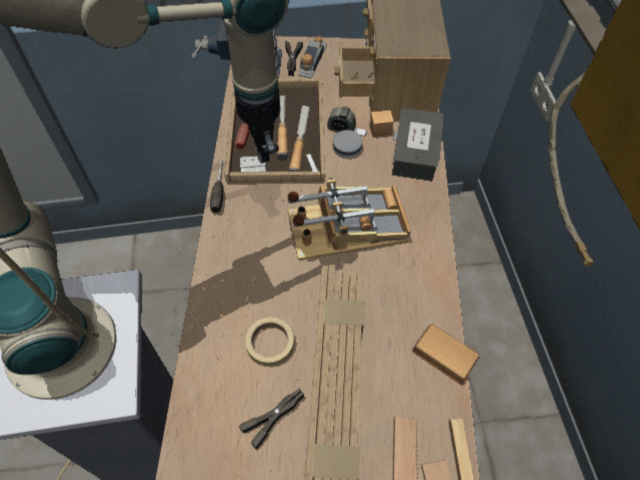

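The left lever is back at rest, with its knob at zoomed pixel (167,232), where it started. Its gate is shut, the long dowel lies at the stop (650,240), and the short dowel is still behind its gate (528,362). The other things on the bench haven't moved, and the arm is clear of everything.

```bash
python3 -c "
from rig import *
print(sign_off())"
```

```text
the job is handed in; nothing more can be done
None
```

The long dowel was in the left lane. I pressed the left knob down with the closed fingertips, and the dowel rolled to the end stop. I then raised the fingers, let the lever come back up and handed the job in at about 5.3 s.

- **Dispenser:** the last side and wrist pictures show the left lever back at rest with its gate shut. The long dowel lies at the end stop and the short one is still behind its gate.
- **Surroundings:** the other things on the bench look unmoved, and the arm was clear of everything. The force reading was about 3 N while the knob was held down.
- **What disagreed:** the camera pairs put the knob top at 110 mm (top and side) and 101 mm (two wrist views), against 107 mm in the text. They differed by about 3 mm sideways. I also shifted the fingertips about 5 mm sideways after a close look, before pressing. At full press the fingertips bore on the knob's inner edge rather than its centre, which did not affect the result.

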